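Re-zero the gauge readout through its guarded well

TASK

Re-zero the gauge readout: with a fingertip, push the yellow guard on its deck all the way to the left so that the well under it lies open, reach down into the well and press the sunken blue key fully down, holding it there for a second. Then push the guard back to the right until it is fully home over the well again. Only push and press: do not pinch the guard's rib, and leave the loose parts beside the readout where they stand.

Things in the scene. Friction and masses are not known exactly. Their poses are not given: they have to be found in the camera images.
- readout: Grey gauge readout fixed on the bench, 130 mm (x) by 184 mm (y), flat deck 55 mm above the bench, with a raised black display along its far (+x) edge (local x from 30 mm on, top 76 mm above the bench). Origin at the centre of its underside; x points to the display, y to the left as seen from the robot (turned by its yaw), z up.
- well_mouth (a point): Centre of the mouth of the square well in the deck, at deck height (55 mm above the bench, at local x -12, y -36 mm of the readout). The well is 48 by 48 mm, sides along the readout's x and y. The key's top lies 22 mm below this mouth; the white floor round the key lies 33 mm below it. Axes as the readout.
- key_top (a point): Centre of the top of the blue round key (26 mm across) in the middle of the well, 33 mm above the bench when up. Moves with the key.
- zero_key (a joint): Key travel in m: 0 up, 0.006 fully down. A spring holds it up (about 0.8 N to start, 4 N fully down); it springs back by itself.
- guard (a joint): Travel of the guard in m along the readout's +y: 0 closed (plate centred over the well), 0.062 fully open (end stop; well clear). Stays where it is left; about 1.5 N moves it. The plate, 57 mm (x) by 58 mm (y), its top 60 mm above the bench, slides between two low aluminium rails (8 mm above the deck, 54 mm between their lips).
- guard_rib (a point): Centre of the upright rib across the middle of the yellow guard plate, 14.5 mm above the deck. Rib 36 mm long (readout x), 16.4 mm thick (readout y), from 5 mm (plate top) to 23 mm above the deck. Push its black right (-y) face to open, its black left (+y) face to close; fingers on both faces at once count as pinching. Axes as the readout; moves with the guard.
- bushing: Loose bronze-coloured flanged bushing, 45 mm across, 37 mm high, standing beside the readout; origin at the centre of its underside. To be left alone.
- ring_gauge: Loose steel ring gauge, 61 mm across, 16 mm high, lying beside the readout; origin at the centre of its underside. To be left alone.
- step_block: Loose steel step block, 20 x 60 x 20 mm, beside the readout; origin at the centre of its underside. To be left alone.

How it is judged:
By the outcome, as a careful person would: the job done as asked, in the order asked, and still so for the second after the job is handed in, with the robot touching nothing.
It also fails if it takes over 48 s, if anything falls off the work surface, if the arm or the gripper's body presses on something with over 40 N, if the wrist force passes 120 N, or if a joint passes its speed limit or range.

ROBOT

A 6-joint arm with a two-finger parallel gripper is mounted at the origin on a cart in front of the work surface, level with it; the furniture and walls round the work are solid. World frame = base frame: x ahead of the robot, y to its left, z up, the work surface at z = 0. Lengths are in m, angles in rad, forces in N, time in s.
With the tool pointing down it reaches from about 0.3 to 0.875 m from the base axis. Payload 6.4 kg.
Tool frame: the origin (TCP) lies at the very end of the fingers, on their centre line; the grasp point (between the pads) lies 19 mm behind it (ctrl.grip_point_offset is the z of the grasp point in the tool frame, in m); z points along the fingers, y is the direction in which the jaws open and shut (so a half turn about z gives the same grasp; the last joint's range is limited). The gripper opens to 85 mm and grips with 20 to 120 N. Pads are 22 mm wide; open, the fingers measure 114 mm over their backs; the gripper's body (76 mm by 85 mm) begins 54 mm behind the grasp point. The pads swing forward as they close: fully open they stand 13 mm farther back than shut.
Start: joints at [1.054, 0.181, 1.607, -0, 1.354, -0.206], TCP at [0.176, 0.547, 0.231] pointing down, gripper open.
Joint ranges: [-2.99, 2.99], [-0.89, 2.07], [0.3, 2.58], [-1.14, 4.28], [0, 2.63], [-3.12, 3.12]. Speed limits (rad/s): [2.57, 2.57, 3.01, 3.14, 3.14, 3.14].

INTERFACE

Orientations are given as a unit quaternion [w, x, y, z].
In Python, from bench import status, cams, ctrl gives the robot as it stands.
- The arm moves only by the shell command python3 -m handwheel 'ROWS'. ROWS is JSON, a list of rows, each an object with "grip": the finger opening in cm, from 0 to 8.54; "linear": the shift along the tool's x, y, z in cm, a list of three; "rotation": the turn, a rotation vector about the tool's x, y, z in degrees, a list of three. A call has 1 to 12 rows; each row is the pose to reach, as a shift and turn from the pose commanded when the call began, along the tool's axes at that moment; what a row does not reach only later rows make up. A row lasts 1/12 s, in which the tool goes at most 41.7 mm and 7.16 degrees, less where a joint would pass 70% of its speed; a pose out of reach is approached as far as the arm can. A call with a gripper value outside its range is refused whole. The fingers move at their own pace and stop on an object; the grip force is fixed at half the most. Time passes only in rows, so rows that repeat a pose let the fingers close. It gives the time, the measured TCP pose, the force and the opening at its end, in the units of the state.
- status.get_obs(): the state, without advancing time (a new reading comes with each control period).
- cams.camera(name): name is "scene" or "top" or "wrist"; returns the picture (400x640x3 uint8, red, green, blue); there is no depth.
- cams.camera_info(name): a dict with "fovy" (degrees; the focal length in pixels is half the picture's height over the tangent of half this angle, whatever the lens; pixels are square), "cx", "cy" (the principal point, pixels), "world_from_camera" (4x4, takes a point from camera to world coordinates); the wrist camera has in their place "mount" (4x4, takes a point from camera to tool coordinates, whose origin is the TCP and whose axes are the flange's). Camera axes: x right, y down, z forward; pixel columns grow to the right and rows downward; lengths in m; the calibration is good to about 2 mm. A picture is of the moment at which its call begins: read the wrist's pose just before it. camera_info takes no time and is no camera call.
- ctrl.hand_in(): hands the job in, once; it reports no verdict.
The state is a dict: "time_s": time; "q": joint angles; "dq": joint speeds; "joint_efforts": joint torques, N m; "eef_pos": TCP position; "eef_rot": TCP orientation; "wrist_force": force on the tool from outside, world axes, zero at the start; "torque": the same for the moment, N m; "opening": opening from 0.0 (shut) to 1.0 (fully open).
Only numpy, scipy, OpenCV 4.12 (cv2) and the standard library are available. Lean on these libraries where they do the work, as an engineer would, in place of code of your own. Each camera call takes 0.05 s, during which the arm holds its last target.

## Working session

There is one attempt and no reset: what is moved stays moved. The work goes in short steps, Python scripts to look and compute and a shell command to move; the robot and the scene stay as the last step left them, time stands still between calls to the robot, and variables do not carry over. Pictures are saved under pics/ and viewed, and the job is handed in when it is done.

```bash
mkdir -p pics; ls; python3 - <<'E'
from bench import status,cams,ctrl
import cv2,numpy as np
print(status.get_obs())
for n in("scene","top","wrist"):
    print(n,cams.camera_info(n))
for n in("scene","top"):
    cv2.imwrite(f"pics/{n}0.png",cams.camera(n)[:,:,::-1])
E
```

```text
pics
{'time_s': 0.0, 'q': array([ 1.05370120e+00,  1.81519476e-01,  1.60802128e+00,  1.87315054e-05,
        1.35378644e+00, -2.06311216e-01]), 'dq': array([ 1.98589758e-04, -1.96847835e-04,  1.01577130e-03, -3.85516387e-04,
        1.43515823e-04,  4.89151630e-05]), 'joint_efforts': array([-2.36217311e-03, -4.44867218e+01, -3.51337552e+01, -6.33477175e-04,
        9.22708452e-03,  8.45784797e-06]), 'eef_pos': array([0.17554288, 0.54696902, 0.23038986]), 'eef_rot': array([-3.15452443e-04,  1.54769288e-01,  9.87950260e-01, -8.07920302e-04]), 'wrist_force': array([ 0.09913041, -0.00142705, -0.15542733]), 'torque': array([ 0.05268323,  0.03010036, -0.00101705]), 'opening': 1.0041021218450097}
scene {'fovy': 43.18732542387071, 'cx': 324.68186195070723, 'cy': 203.6060544381328, 'world_from_camera': array([[ 0.84719084, -0.32882818,  0.41730051,  0.1119821 ],
       [-0.53117644, -0.5403836 ,  0.652562  , -0.61641707],
       [ 0.01092158, -0.77450474, -0.63247381,  0.69257103],
       [ 0.        ,  0.        ,  0.        ,  1.        ]])}
top {'fovy': 44.28589008780419, 'cx': 322.08833787558876, 'cy': 197.49376204441515, 'world_from_camera': array([[-0.03498036, -0.97822092,  0.20459766,  0.30203564],
       [-0.99938456,  0.03477621, -0.00459447,  0.01659977],
       [-0.00262072, -0.20463246, -0.97883537,  0.96301263],
       [ 0.        ,  0.        ,  0.        ,  1.        ]])}
wrist {'fovy': 71.98002359383479, 'cx': 319.38962496126805, 'cy': 204.2356460407578, 'mount': array([[-2.91567265e-06, -9.65590180e-01, -2.60068462e-01,
         6.60431840e-02],
       [ 9.99998545e-01, -4.46451423e-04,  1.64638741e-03,
         4.61474995e-04],
       [-1.70584345e-03, -2.60068079e-01,  9.65588776e-01,
        -1.42089963e-01],
       [ 0.00000000e+00,  0.00000000e+00,  0.00000000e+00,
         1.00000000e+00]])}
```

View pics/scene0.png

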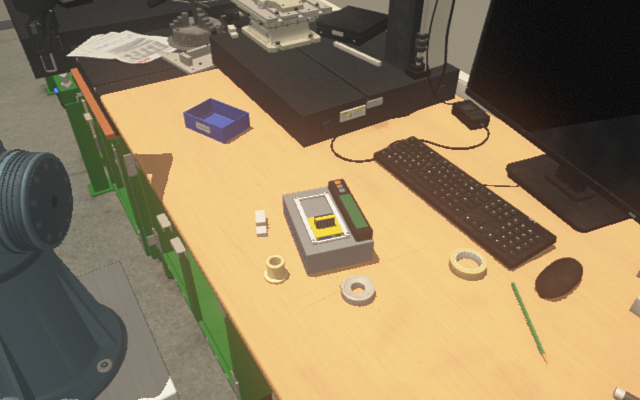

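View pics/top0.png

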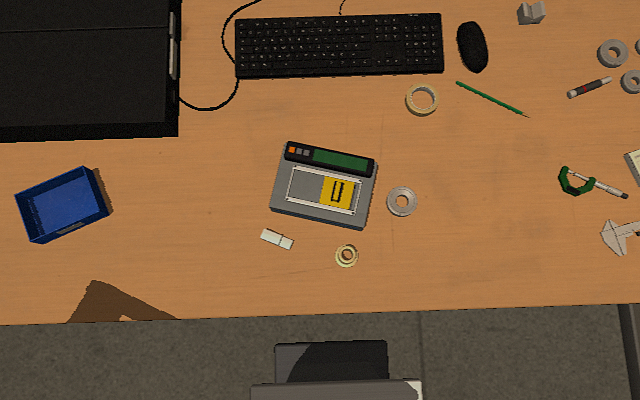

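The top view shows the readout around (325,185), with the guard (yellow) at about (338,193). The ring is at (402,201), the bushing at (347,255) and the block at (277,239). I'll zoom in on it.

```bash
python3 - <<'E'
import cv2
a=cv2.imread("pics/top0.png")[130:275,250:430]
cv2.imwrite("pics/top0z.png",cv2.resize(a,None,fx=4,fy=4,interpolation=cv2.INTER_CUBIC))
a=cv2.imread("pics/scene0.png")[170:320,240:400]
cv2.imwrite("pics/scene0z.png",cv2.resize(a,None,fx=4,fy=4,interpolation=cv2.INTER_CUBIC))
E
```

```text
(no output)
```

View pics/top0z.png

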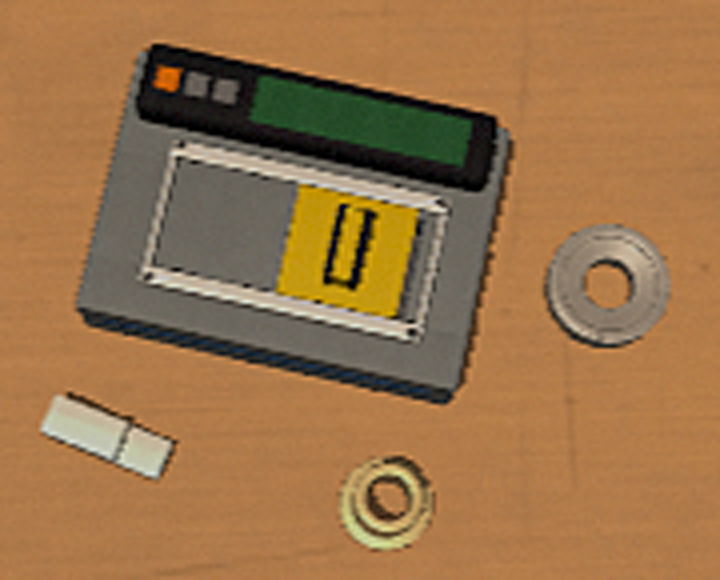

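View pics/scene0z.png

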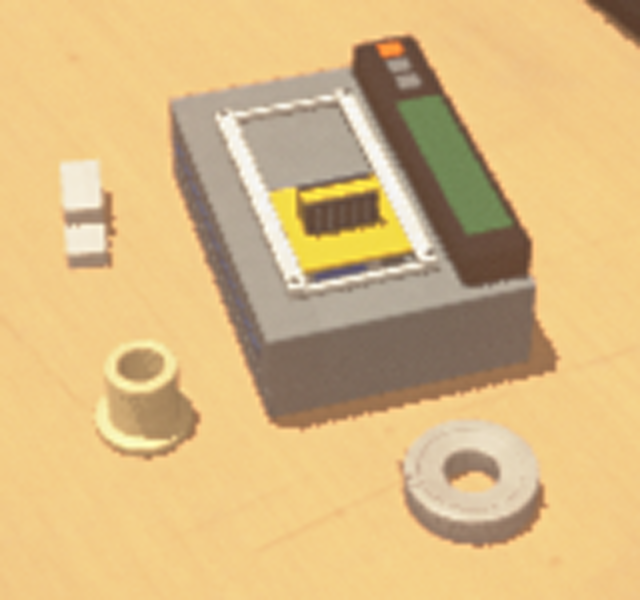

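```bash
cat > h.py <<'E'
import numpy as np,cv2
from bench import status,cams,ctrl
from scipy.optimize import least_squares
from scipy.spatial.transform import Rotation as R
def K(i): 
    f=200/np.tan(np.radians(i["fovy"]/2)); return f,i["cx"],i["cy"]
def proj(P,i,T=None):
    T=i["world_from_camera"] if T is None else T
    f,cx,cy=K(i); p=(np.asarray(P)-T[:3,3])@T[:3,:3]
    return np.c_[f*p[:,0]/p[:,2]+cx,f*p[:,1]/p[:,2]+cy]
def ray(uv,z,i,T=None):
    T=i["world_from_camera"] if T is None else T
    f,cx,cy=K(i); d=T[:3,:3]@np.array([(uv[0]-cx)/f,(uv[1]-cy)/f,1]); o=T[:3,3]
    return o+d*(z-o[2])/d[2]
def tool(o):
    T=np.eye(4);w,x,y,z=o["eef_rot"];T[:3,:3]=R.from_quat([x,y,z,w]).as_matrix();T[:3,3]=o["eef_pos"];return T
def w(p,L): 
    c,s=np.cos(p[2]),np.sin(p[2]);L=np.asarray(L,float)
    return np.c_[p[0]+c*L[:,0]-s*L[:,1],p[1]+s*L[:,0]+c*L[:,1],L[:,2]]
E
python3 - <<'E'
from h import *
t,s=cams.camera_info("top"),cams.camera_info("scene")
Lt=np.array([[-65,92,55],[-65,-92,55],[65,-92,55]])/1e3
ut=np.array([[78,308],[450,390],[512,130]])/4+[250,130]-.4
Ls=np.array([[-65,92,55],[-65,-92,55],[65,-92,55],[-65,-92,0]])/1e3
us=np.array([[172,100],[267,343],[533,283],[278,424]])/4+[240,170]-.4
for m in("t","s","b"):
    f=lambda p:np.r_[(proj(w(p,Lt),t)-ut).ravel()*(m!="s"),(proj(w(p,Ls),s)-us).ravel()*(m!="t")]
    r=least_squares(f,[.5,0,-.2]);print(m,r.x,r.fun.round(1))
p=r.x
print("rib top centre, top cam",ray(np.array([350,245])/4+[250,130],.078,t))
print(w(p,[[-.012,-.036,.055]]), "bushing",ray(np.array([388,500])/4+[250,130],.037,t),"ring",ray(np.array([608,285])/4+[250,130],.016,t))
E
```

```text
t [ 0.51817471  0.00946387 -0.25846627] [-1.3 -0.5  1.5  0.5 -0.1 -0.1  0.  -0.   0.  -0.   0.  -0.  -0.  -0. ]
s [ 0.51488772  0.008571   -0.25178747] [-0.   0.   0.   0.   0.   0.  -0.8 -0.9  0.5 -0.3  2.1 -0.1 -1.9  0.7]
b [ 0.51658902  0.0092487  -0.25654084] [-1.2  0.5  1.7  1.3 -0.   0.6 -0.  -1.4  0.8 -0.9  2.5 -0.4 -1.6  0. ]
rib top centre, top cam [ 0.49777004 -0.0163729   0.078     ]
[[ 0.49584724 -0.02252831  0.055     ]] bushing [ 0.38362748 -0.03065685  0.037     ] ring [ 0.48687008 -0.14447066  0.016     ]
```

```bash
python3 -m handwheel '[{"grip":0,"linear":[-24,-23,1],"rotation":[0,0,-3]},{"grip":0,"linear":[-24,-23,1],"rotation":[0,0,-3]},{"grip":0,"linear":[-24,-23,1],"rotation":[0,0,-3]},{"grip":0,"linear":[-24,-23,1],"rotation":[0,0,-3]},{"grip":0,"linear":[-24,-23,1],"rotation":[0,0,-3]},{"grip":0,"linear":[-24,-23,1],"rotation":[0,0,-3]},{"grip":0,"linear":[-24,-23,1],"rotation":[0,0,-3]},{"grip":0,"linear":[-24,-23,1],"rotation":[0,0,-3]},{"grip":0,"linear":[-24,-23,1],"rotation":[0,0,-3]},{"grip":0,"linear":[-24,-23,1],"rotation":[0,0,-3]}]'; cat > look.py <<'E'
from h import *
import sys
o=status.get_obs(); im=cams.camera("wrist")
cv2.imwrite(f"pics/{sys.argv[1]}.png",im[:,:,::-1]); np.savez(f"{sys.argv[1]}.npz",T=tool(o)@cams.camera_info("wrist")["mount"],P=tool(o))
print(o["time_s"],o["eef_pos"],tool(o)[:3,:3].round(4),o["wrist_force"],o["opening"])
E
python3 look.py w0
```

```text
time_s: 0.93
eef_pos: [0.335, 0.2532, 0.2211]
eef_rot: [-0.0, 0.132, 0.991, -0.0]
wrist_force: [-0.1, -0.2, 0.4]
opening: -0.003
0.9333 [0.33499395 0.25316104 0.22110311] [[-9.653e-01  2.611e-01 -3.000e-04]
 [ 2.611e-01  9.653e-01  0.000e+00]
 [ 3.000e-04 -1.000e-04 -1.000e+00]] [-0.12373536 -0.15759005  0.38152521] -0.0027885918999806815
```

```bash
python3 -m handwheel '[{"grip":0,"linear":[-20.7,-22.4,2],"rotation":[0,0,0]},{"grip":0,"linear":[-20.7,-22.4,2],"rotation":[0,0,0]},{"grip":0,"linear":[-20.7,-22.4,2],"rotation":[0,0,0]},{"grip":0,"linear":[-20.7,-22.4,2],"rotation":[0,0,0]},{"grip":0,"linear":[-20.7,-22.4,2],"rotation":[0,0,0]},{"grip":0,"linear":[-20.7,-22.4,2],"rotation":[0,0,0]},{"grip":0,"linear":[-20.7,-22.4,2],"rotation":[0,0,0]},{"grip":0,"linear":[-20.7,-22.4,2],"rotation":[0,0,0]},{"grip":0,"linear":[-20.7,-22.4,2],"rotation":[0,0,0]},{"grip":0,"linear":[-20.7,-22.4,2],"rotation":[0,0,0]},{"grip":0,"linear":[-20.7,-22.4,2],"rotation":[0,0,0]}]'; python3 look.py w1
```

```text
time_s: 1.9
eef_pos: [0.4762, -0.0122, 0.2009]
eef_rot: [-0.001, 0.128, 0.992, 0.0]
wrist_force: [-0.1, 0.3, -0.5]
opening: -0.003
1.9 [ 0.47623148 -0.01221553  0.20093317] [[-9.674e-01  2.533e-01 -1.200e-03]
 [ 2.533e-01  9.674e-01  1.000e-03]
 [ 1.400e-03  6.000e-04 -1.000e+00]] [-0.0884588   0.26316927 -0.48490848] -0.0027580760464183006
```

View pics/w1.png

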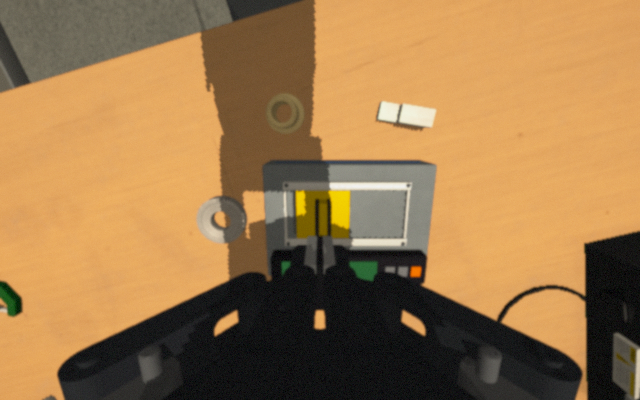

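```bash
python3 - <<'E'
import cv2
a=cv2.imread("pics/w1.png")[150:290,250:450]
cv2.imwrite("pics/w1z.png",cv2.resize(a,None,fx=4,fy=4,interpolation=cv2.INTER_CUBIC))
E
```

```text
(no output)
```

View pics/w1z.png

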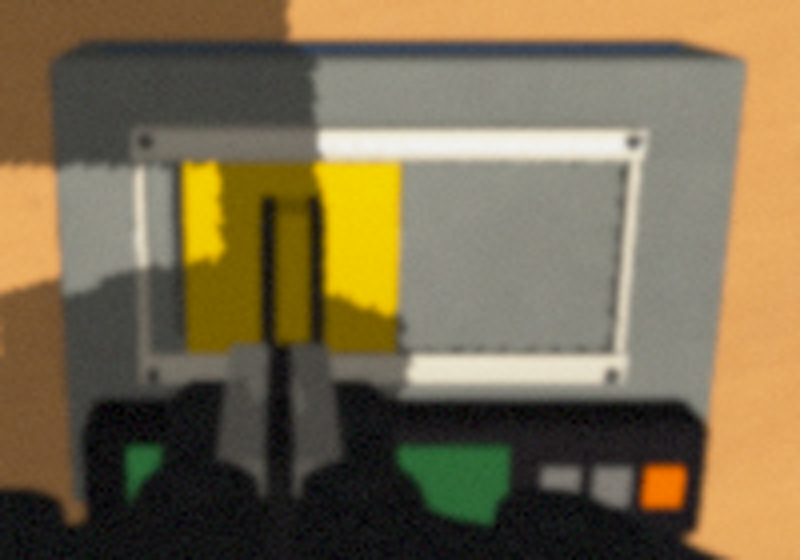

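```bash
python3 - <<'E'
from h import *
d=np.load("w1.npz");T,P=d["T"],d["P"];i=cams.camera_info("wrist")
g=lambda u,v,z:ray(np.array([u,v])/4+[250,150]-.4,z,i,T)
A=g(55,62,.055);B=g(745,62,.055);print(A,B,np.hypot(*(A-B)[:2]))
yaw=np.arctan2(*( (B-A)[[1,0]]))-np.pi/2;ex=np.array([np.cos(yaw),np.sin(yaw)]);ey=np.array([-ex[1],ex[0]])
O=(A+B)[:2]/2+.065*ex;print("O",O,"yaw",yaw)
loc=lambda p:((p[:2]-O)@ex*1e3,(p[:2]-O)@ey*1e3)
for n,u,v,z in [("frameTL",132,130,.063),("frameTR",648,130,.063),("frameBR",630,382,.063),("frameBL",145,382,.063),("in top",350,162,.063),("in bot",500,355,.063),("plateL",184,250,.06),("plateR",401,250,.06),("plateRn",401,170,.06),("ribL",263,270,.078),("ribR",320,270,.078),("ribtop",290,200,.078),("inL",147,250,.063),("inR",625,250,.063)]:
    print(n,np.round(loc(g(u,v,z)),1))
print("TCP loc",loc(P[:3,3]),"tcp px",(proj([P[:3,3]],i,T)-[250,150])*4)
well=O+ex*-.012+ey*-.036;print("well",well, "tool yaw",np.arctan2(-P[0,1]*-1*-1,P[1,1]))
E
```

```text
[ 0.43178963 -0.05989703  0.055     ] [0.47746037 0.11429909 0.055     ] 0.18008360588713176
O [0.51749995 0.01071648] yaw -0.2564089160544951
frameTL [-48.5 -69.5]
frameTR [-48.5  63.5]
frameBR [21.6 64.7]
frameBL [ 21.5 -68.4]
in top [-40.1 -13.2]
in bot [13.6 28.6]
plateL [-15.3 -57.1]
plateR [-15.3   1.1]
plateRn [-37.3   0.5]
ribL [-15.4 -35.7]
ribR [-15.4 -21.3]
ribtop [-33.6 -29. ]
inL [-16.2 -66.7]
inR [-16.2  60.2]
TCP loc (np.float64(-34.10352486552327), np.float64(-32.64832778029402)) tcp px [[272.40979151 408.01957498]]
well [ 0.49676236 -0.02106327] tool yaw -0.2561228201266922
```

```bash
python3 -m handwheel '[{"grip":0,"linear":[-2.1,-2.7,4],"rotation":[0,0,0]},{"grip":0,"linear":[-2.1,-2.7,8],"rotation":[0,0,0]},{"grip":0,"linear":[-2.1,-2.7,10],"rotation":[0,0,0]},{"grip":0,"linear":[-2.1,-2.7,10],"rotation":[0,0,0]},{"grip":0,"linear":[-2.1,-2.7,10],"rotation":[0,0,0]}]'; python3 look.py w2; cat > loc.py <<'E'
from h import *
def L(O=(.5164,.010),yaw=-.2564):
    o=status.get_obs();T=tool(o);ex=np.array([np.cos(yaw),np.sin(yaw)]);ey=np.array([-ex[1],ex[0]]);d=T[:2,3]-O
    print("t",round(o["time_s"],2),"local mm",(d@ex*1e3).round(1),(d@ey*1e3).round(1),"z",(T[2,3]*1e3).round(1),"F loc",(o["wrist_force"][:2]@ex).round(1),(o["wrist_force"][:2]@ey).round(1),o["wrist_force"][2].round(1),"yaw",np.degrees(np.arctan2(-T[0,1],T[1,1])+0).round(2),"axis z",T[:3,2].round(3))
if __name__=="__main__": L()
E
python3 loc.py
```

```text
time_s: 2.37
eef_pos: [0.4889, -0.044, 0.1006]
eef_rot: [-0.002, 0.128, 0.992, 0.0]
wrist_force: [-0.4, 0.5, 0.8]
opening: 0.0
2.3667 [ 0.48887912 -0.04403772  0.10058476] [[-9.672e-01  2.539e-01 -3.400e-03]
 [ 2.539e-01  9.672e-01  1.400e-03]
 [ 3.700e-03  5.000e-04 -1.000e+00]] [-0.38790189  0.46136585  0.80070321] 0.00024979311844421716
t 2.42 local mm -11.2 -59.5 z 102.3 F loc 0.2 -0.3 -0.6 yaw -14.7 axis z [ 0.  0. -1.]
```

View pics/w2.png

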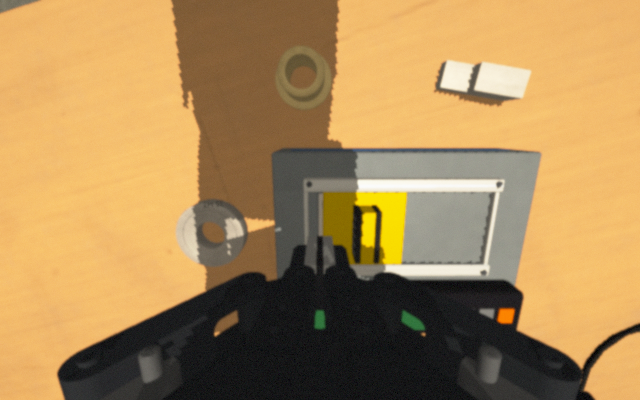

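The wrist view shows the shut fingertips at about (318,245), on the -y side of the rib (355–380, 205–262) and between the rails. Next I lower.

```bash
python3 -m handwheel '[{"grip":0,"linear":[0,0,2],"rotation":[0,0,0]},{"grip":0,"linear":[0,0,3],"rotation":[0,0,0]},{"grip":0,"linear":[0,0,3.4],"rotation":[0,0,0]},{"grip":0,"linear":[0,0,3.4],"rotation":[0,0,0]},{"grip":0,"linear":[0,0,3.4],"rotation":[0,0,0]}]'; python3 loc.py; python3 look.py w3;python3 - <<'E'
from h import *
cv2.imwrite("pics/s3z.png",cv2.resize(cams.camera("scene")[170:320,240:400,::-1],None,fx=4,fy=4,interpolation=cv2.INTER_CUBIC))
E
```

```text
time_s: 2.83
eef_pos: [0.4908, -0.0458, 0.0683]
eef_rot: [0.001, 0.129, 0.992, -0.0]
wrist_force: [0.0, -0.9, 0.2]
opening: 0.002
t 2.83 local mm -10.6 -60.4 z 68.3 F loc 0.3 -0.9 0.2 yaw -14.79 axis z [ 0.001 -0.    -1.   ]
2.8333 [ 0.49082189 -0.04575744  0.06826545] [[-9.669e-01  2.552e-01  1.100e-03]
 [ 2.552e-01  9.669e-01 -3.000e-04]
 [-1.100e-03 -0.000e+00 -1.000e+00]] [ 0.03292801 -0.94564474  0.15930978] 0.002372486948880625
```

View pics/s3z.png

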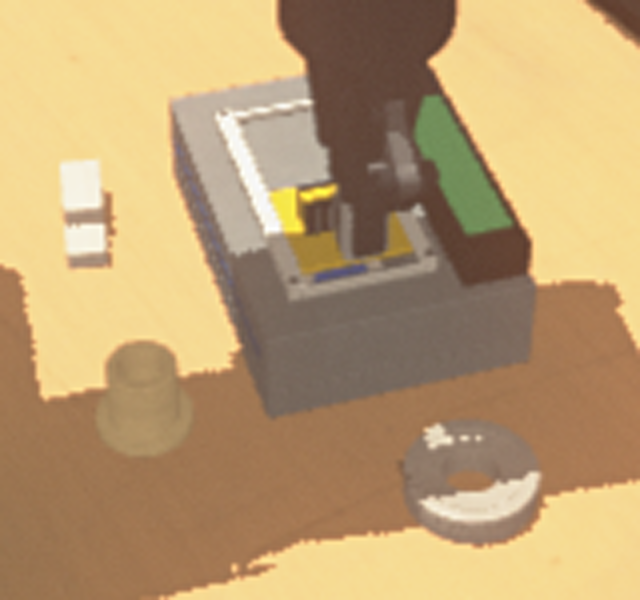

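View pics/w3.png

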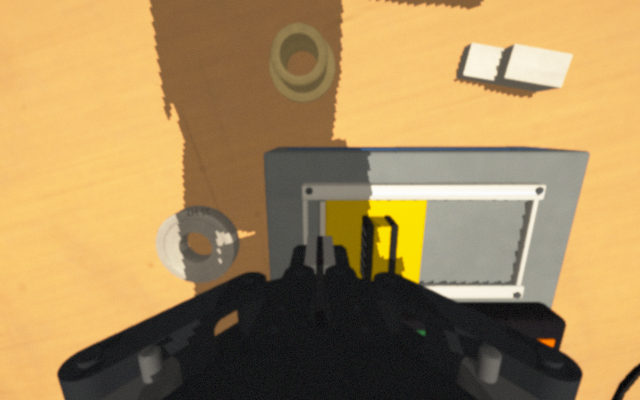

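```bash
python3 -m handwheel '[{"grip":0,"linear":[0.1,0.8,0],"rotation":[0,0,0]},{"grip":0,"linear":[0.1,1.4,0],"rotation":[0,0,0]},{"grip":0,"linear":[0.1,2,0],"rotation":[0,0,0]},{"grip":0,"linear":[0.1,2.6,0],"rotation":[0,0,0]},{"grip":0,"linear":[0.1,3.2,0],"rotation":[0,0,0]},{"grip":0,"linear":[0.1,3.8,0],"rotation":[0,0,0]},{"grip":0,"linear":[0.1,4.4,0],"rotation":[0,0,0]},{"grip":0,"linear":[0.1,5,0],"rotation":[0,0,0]},{"grip":0,"linear":[0.1,5.5,0],"rotation":[0,0,0]},{"grip":0,"linear":[0.1,5.5,0],"rotation":[0,0,0]}]'; python3 loc.py; python3 look.py w4
```

```text
time_s: 3.77
eef_pos: [0.5035, 0.0087, 0.0672]
eef_rot: [-0.0, 0.128, 0.992, 0.0]
wrist_force: [0.0, -0.9, 0.6]
opening: -0.003
t 3.77 local mm -12.1 -4.6 z 67.2 F loc 0.2 -0.8 0.6 yaw -14.76 axis z [-0.     0.001 -1.   ]
3.7667 [0.50350307 0.00866846 0.06717846] [[-9.670e-01  2.548e-01 -0.000e+00]
 [ 2.548e-01  9.670e-01  5.000e-04]
 [ 1.000e-04  5.000e-04 -1.000e+00]] [ 0.01070364 -0.87612594  0.56727502] -0.0030680194776816277
```

View pics/w4.png

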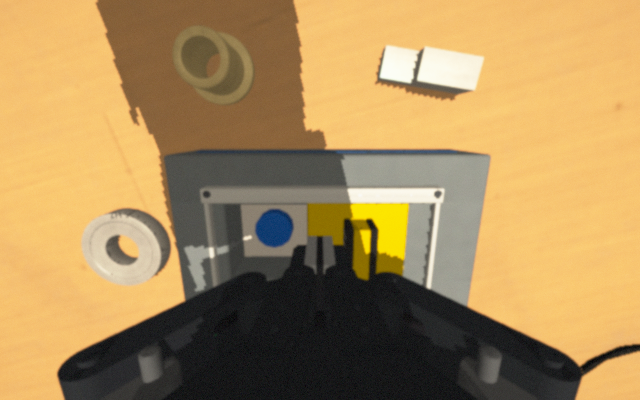

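```bash
python3 -m handwheel '[{"grip":0,"linear":[0,0.4,0],"rotation":[0,0,0]},{"grip":0,"linear":[0,0.7,0],"rotation":[0,0,0]},{"grip":0,"linear":[0,0.9,0],"rotation":[0,0,0]},{"grip":0,"linear":[0,0.9,0],"rotation":[0,0,0]}]'; python3 loc.py;  python3 -m handwheel '[{"grip":0,"linear":[0,0.2,0],"rotation":[0,0,0]},{"grip":0,"linear":[0,0.4,0],"rotation":[0,0,0]},{"grip":0,"linear":[0,0.4,0],"rotation":[0,0,0]}]'; python3 loc.py;
```

```text
time_s: 4.15
eef_pos: [0.5052, 0.0167, 0.0669]
eef_rot: [-0.001, 0.129, 0.992, 0.0]
wrist_force: [-0.6, -0.6, -0.3]
opening: 0.002
t 4.15 local mm -12.5 3.7 z 66.9 F loc -0.4 -0.7 -0.3 yaw -14.8 axis z [-0.001  0.    -1.   ]
time_s: 4.4
eef_pos: [0.5056, 0.0179, 0.067]
eef_rot: [-0.001, 0.128, 0.992, -0.002]
wrist_force: [-5.5, -12.1, 0.2]
opening: -0.004
t 4.4 local mm -12.4 5.0 z 67.0 F loc -2.3 -13.1 0.2 yaw -14.75 axis z [-0.003 -0.004 -1.   ]
```

```bash
python3 look.py w5
```

```text
4.4 [0.50563695 0.01794381 0.0669729 ] [[-0.967   0.2546 -0.0028]
 [ 0.2546  0.967  -0.0043]
 [ 0.0016 -0.0049 -1.    ]] [ -5.52899219 -12.10284785   0.23211528] -0.003785900818246352
```

View pics/w5.png

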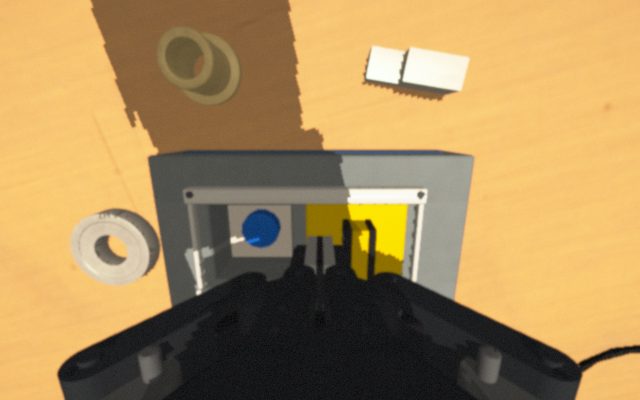

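13 N met at the end stop. The white floor and blue key at (261,228) are exposed and the guard lies at the left. I measure the key before retreating.

```bash
python3 - <<'E'
from h import *
yaw=-.2564;O=np.array([.5164,.010]);ex=np.array([np.cos(yaw),np.sin(yaw)]);ey=np.array([-ex[1],ex[0]])
i=cams.camera_info("wrist")
for n in("w4","w5"):
    T=np.load(n+".npz")["T"];im=cv2.imread(f"pics/{n}.png");h=cv2.cvtColor(im,cv2.COLOR_BGR2HSV)
    m=cv2.inRange(h,(100,150,60),(125,255,255));k,l,s,c=cv2.connectedComponentsWithStats(m)
    j=1+np.argmax(s[1:,4]);x,y,ww,hh,a=s[j];print(n,c[j],s[j])
    for nm,uv in(("c",(x+ww/2-.5,y+hh/2-.5)),("l",(x-.5,c[j][1])),("r",(x+ww-.5,c[j][1])),("t",(c[j][0],y-.5)),("b",(c[j][0],y+hh-.5))):
        p=ray(uv,.033,i,T)[:2];print(nm,p.round(4),((p-O)@ex*1e3).round(1),((p-O)@ey*1e3).round(1))
E
python3 -m handwheel '[{"grip":0,"linear":[0,-0.6,0],"rotation":[0,0,0]},{"grip":0,"linear":[0,-1,0],"rotation":[0,0,0]},{"grip":0,"linear":[0,-1,-2],"rotation":[0,0,0]},{"grip":0,"linear":[0,-1,-4],"rotation":[0,0,0]},{"grip":0,"linear":[1,-3,-6],"rotation":[0,0,0]},{"grip":0,"linear":[2,-4.1,-6],"rotation":[0,0,0]},{"grip":0,"linear":[2,-4.1,-6],"rotation":[0,0,0]},{"grip":0,"linear":[2,-4.1,-6],"rotation":[0,0,0]}]';python3 loc.py;python3 look.py w6
```

```text
w4 [273.941 227.735] [ 256  210   36   36 1000]
c [ 0.4936 -0.0201] -14.4 -34.9
l [ 0.4907 -0.0319] -14.2 -47.1
r [ 0.4969 -0.0083] -14.2 -22.7
t [ 0.4816 -0.016 ] -27.1 -34.0
b [ 0.5063 -0.0237] -1.2 -35.2
w5 [260.58910891 228.25841584] [ 243  211   36   36 1010]
c [ 0.4941 -0.0197] -14.0 -34.4
l [ 0.4909 -0.0315] -14.2 -46.6
r [ 0.4971 -0.0078] -14.2 -22.2
t [ 0.482  -0.0157] -26.7 -33.6
b [ 0.5067 -0.0237] -0.8 -35.1
time_s: 5.12
eef_pos: [0.4769, -0.0144, 0.1275]
eef_rot: [0.0, 0.13, 0.992, 0.0]
wrist_force: [0.6, 1.0, 0.2]
opening: 0.003
t 5.12 local mm -32.1 -33.6 z 127.5 F loc 0.3 1.2 0.2 yaw -14.89 axis z [ 0.001  0.    -1.   ]
5.1167 [ 0.47686878 -0.01439727  0.12745308] [[-9.664e-01  2.569e-01  9.000e-04]
 [ 2.569e-01  9.664e-01  5.000e-04]
 [-7.000e-04  7.000e-04 -1.000e+00]] [0.56004427 1.04456504 0.21249898] 0.0030255205344034562
```

View pics/w6.png

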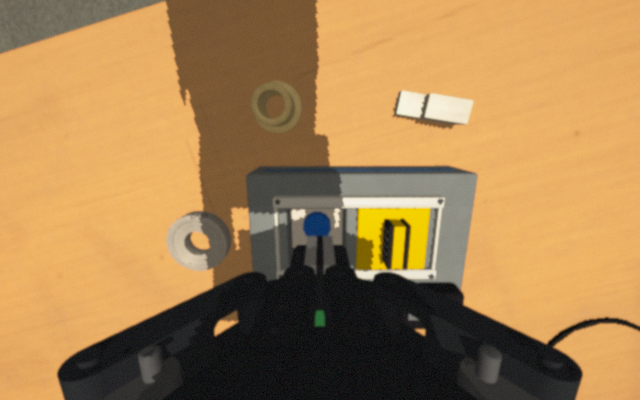

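```bash
python3 -m handwheel '[{"grip":0,"linear":[-1.9,-0.1,0],"rotation":[0,0,0]},{"grip":0,"linear":[-1.9,-0.1,2],"rotation":[0,0,0]},{"grip":0,"linear":[-1.9,-0.1,4],"rotation":[0,0,0]},{"grip":0,"linear":[-1.9,-0.1,6],"rotation":[0,0,0]},{"grip":0,"linear":[-1.9,-0.1,6],"rotation":[0,0,0]},{"grip":0,"linear":[-1.9,-0.1,6],"rotation":[0,0,0]}]';python3 loc.py;python3 look.py w7;python3 - <<'E'
from h import *
cv2.imwrite("pics/s7z.png",cv2.resize(cams.camera("scene")[170:320,240:400,::-1],None,fx=4,fy=4,interpolation=cv2.INTER_CUBIC))
E
```

```text
time_s: 5.67
eef_pos: [0.494, -0.0193, 0.0659]
eef_rot: [-0.002, 0.129, 0.992, 0.0]
wrist_force: [0.5, 0.3, -0.6]
opening: 0.003
t 5.67 local mm -14.2 -34.1 z 65.9 F loc 0.4 0.4 -0.6 yaw -14.78 axis z [-0.004  0.001 -1.   ]
5.6667 [ 0.49404028 -0.01934624  0.06590581] [[-9.669e-01  2.552e-01 -3.600e-03]
 [ 2.552e-01  9.669e-01  1.400e-03]
 [ 3.800e-03  4.000e-04 -1.000e+00]] [ 0.52634725  0.30624237 -0.60558439] 0.003015044218882473
```

View pics/w7.png

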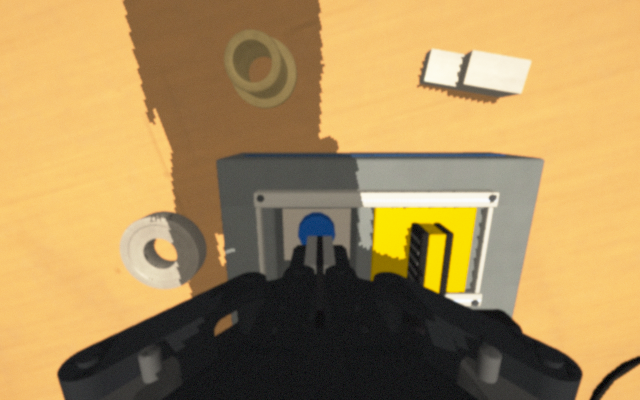

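View pics/s7z.png

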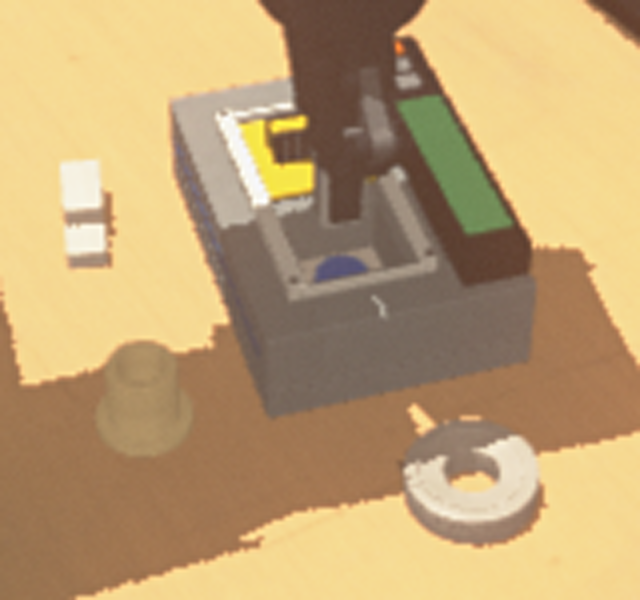

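```bash
python3 -m handwheel '[{"grip":0,"linear":[-0.1,-0.1,1],"rotation":[0,0,0]},{"grip":0,"linear":[-0.1,-0.1,2],"rotation":[0,0,0]},{"grip":0,"linear":[-0.1,-0.1,2.9],"rotation":[0,0,0]},{"grip":0,"linear":[-0.1,-0.1,2.9],"rotation":[0,0,0]},{"grip":0,"linear":[-0.1,-0.1,2.9],"rotation":[0,0,0]}]';python3 loc.py; python3 -m handwheel '[{"grip":0,"linear":[0,0,0.3],"rotation":[0,0,0]},{"grip":0,"linear":[0,0,0.6],"rotation":[0,0,0]},{"grip":0,"linear":[0,0,0.6],"rotation":[0,0,0]},{"grip":0,"linear":[0,0,0.6],"rotation":[0,0,0]}]';python3 loc.py
```

```text
time_s: 6.18
eef_pos: [0.4949, -0.0212, 0.0374]
eef_rot: [-0.001, 0.129, 0.992, 0.0]
wrist_force: [-0.8, -0.7, 0.0]
opening: 0.001
t 6.18 local mm -12.9 -35.7 z 37.4 F loc -0.5 -0.9 0.0 yaw -14.82 axis z [-0.002  0.001 -1.   ]
time_s: 6.52
eef_pos: [0.4959, -0.0215, 0.0324]
eef_rot: [0.0, 0.129, 0.992, -0.0]
wrist_force: [-0.4, -0.9, 1.7]
opening: 0.0
t 6.52 local mm -11.9 -35.7 z 32.4 F loc -0.1 -1.0 1.7 yaw -14.81 axis z [ 0. -0. -1.]
```

Contact with the key at z≈32.5 mm, as expected (33 mm). Pressing on.

```bash
python3 -m handwheel '[{"grip":0,"linear":[0,0,0.3],"rotation":[0,0,0]},{"grip":0,"linear":[0,0,0.6],"rotation":[0,0,0]},{"grip":0,"linear":[0,0,0.8],"rotation":[0,0,0]},{"grip":0,"linear":[0,0,0.8],"rotation":[0,0,0]}]';python3 loc.py
```

```text
time_s: 6.85
eef_pos: [0.4963, -0.0216, 0.0264]
eef_rot: [0.0, 0.129, 0.992, -0.0]
wrist_force: [-9.0, 0.9, 25.4]
opening: 0.0
t 6.85 local mm -11.5 -35.6 z 26.4 F loc -9.0 -1.4 25.4 yaw -14.78 axis z [-0. -0. -1.]
```

```bash
python3 -m handwheel '[{"grip":0,"linear":[0,0,-0.05],"rotation":[0,0,0]},{"grip":0,"linear":[0,0,-0.05],"rotation":[0,0,0]},{"grip":0,"linear":[0,0,-0.05],"rotation":[0,0,0]},{"grip":0,"linear":[0,0,-0.05],"rotation":[0,0,0]},{"grip":0,"linear":[0,0,-0.05],"rotation":[0,0,0]},{"grip":0,"linear":[0,0,-0.05],"rotation":[0,0,0]},{"grip":0,"linear":[0,0,-0.05],"rotation":[0,0,0]},{"grip":0,"linear":[0,0,-0.05],"rotation":[0,0,0]}]';python3 loc.py;python3 -m handwheel '[{"grip":0,"linear":[0,0,0],"rotation":[0,0,0]},{"grip":0,"linear":[0,0,0],"rotation":[0,0,0]},{"grip":0,"linear":[0,0,0],"rotation":[0,0,0]},{"grip":0,"linear":[0,0,0],"rotation":[0,0,0]},{"grip":0,"linear":[0,0,0],"rotation":[0,0,0]},{"grip":0,"linear":[0,0,0],"rotation":[0,0,0]},{"grip":0,"linear":[0,0,0],"rotation":[0,0,0]},{"grip":0,"linear":[0,0,0],"rotation":[0,0,0]},{"grip":0,"linear":[0,0,0],"rotation":[0,0,0]},{"grip":0,"linear":[0,0,0],"rotation":[0,0,0]}]';python3 loc.py
```

```text
time_s: 7.52
eef_pos: [0.4963, -0.0216, 0.0266]
eef_rot: [0.0, 0.129, 0.992, -0.0]
wrist_force: [-7.2, 1.6, 21.7]
opening: 0.0
t 7.52 local mm -11.5 -35.6 z 26.6 F loc -7.4 -0.3 21.7 yaw -14.79 axis z [ 0.001 -0.    -1.   ]
time_s: 8.35
eef_pos: [0.4963, -0.0215, 0.0266]
eef_rot: [0.0, 0.129, 0.992, -0.0]
wrist_force: [-6.3, 1.3, 20.9]
opening: 0.001
t 8.35 local mm -11.5 -35.6 z 26.6 F loc -6.5 -0.3 20.9 yaw -14.79 axis z [ 0.001 -0.    -1.   ]
```

```bash
python3 look.py w8;python3 - <<'E'
from h import *
cv2.imwrite("pics/s8z.png",cv2.resize(cams.camera("scene")[170:320,240:400,::-1],None,fx=4,fy=4,interpolation=cv2.INTER_CUBIC))
E
```

```text
8.35 [ 0.49628934 -0.02154154  0.02655733] [[-9.669e-01  2.552e-01  6.000e-04]
 [ 2.552e-01  9.669e-01 -4.000e-04]
 [-7.000e-04 -2.000e-04 -1.000e+00]] [-6.32954282  1.29923901 20.85561077] 0.0007169977327135829
```

View pics/s8z.png

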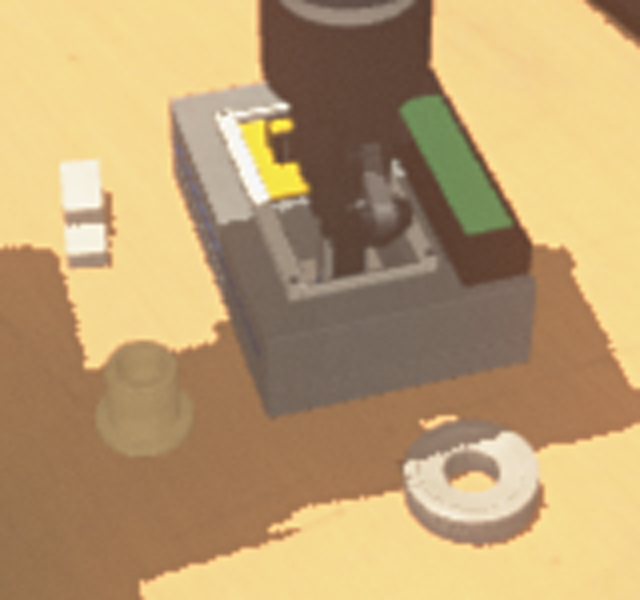

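View pics/w8.png

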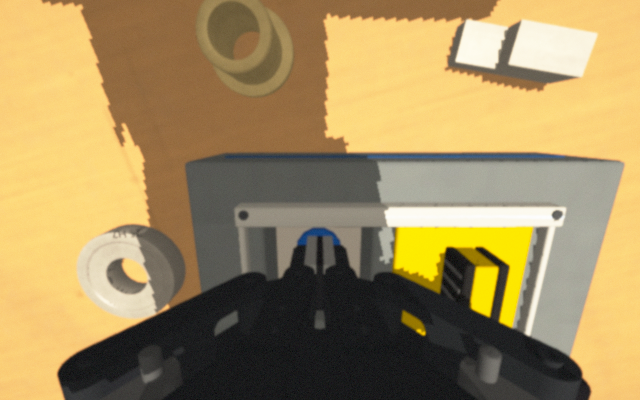

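The key bottomed at z 26.6 mm with 21 N and was held for about 1.5 s. Next I lift and cross over the rib to its left side.

```bash
python3 -m handwheel '[{"grip":0,"linear":[0,0,-1],"rotation":[0,0,0]},{"grip":0,"linear":[0,0,-3],"rotation":[0,0,0]},{"grip":0,"linear":[0,0,-6],"rotation":[0,0,0]},{"grip":0,"linear":[0,0,-8],"rotation":[0,0,0]},{"grip":0,"linear":[0,0,-8],"rotation":[0,0,0]},{"grip":0,"linear":[0,3,-8],"rotation":[0,0,0]},{"grip":0,"linear":[0,6,-8],"rotation":[0,0,0]},{"grip":0,"linear":[0,9,-8],"rotation":[0,0,0]},{"grip":0,"linear":[0,9,-8],"rotation":[0,0,0]},{"grip":0,"linear":[0,9,-8],"rotation":[0,0,0]}]';python3 loc.py;python3 look.py w9
```

```text
time_s: 9.28
eef_pos: [0.5181, 0.0668, 0.1037]
eef_rot: [-0.001, 0.127, 0.992, -0.0]
wrist_force: [-0.4, -0.6, -0.5]
opening: 0.002
t 9.28 local mm -12.8 55.4 z 103.7 F loc -0.3 -0.6 -0.5 yaw -14.64 axis z [-0.002  0.    -1.   ]
9.2833 [0.51807555 0.06684618 0.10372455] [[-9.675e-01  2.527e-01 -1.500e-03]
 [ 2.527e-01  9.675e-01  0.000e+00]
 [ 1.500e-03 -4.000e-04 -1.000e+00]] [-0.42574259 -0.55243806 -0.47354073] 0.0019204036157591936
```

View pics/w9.png

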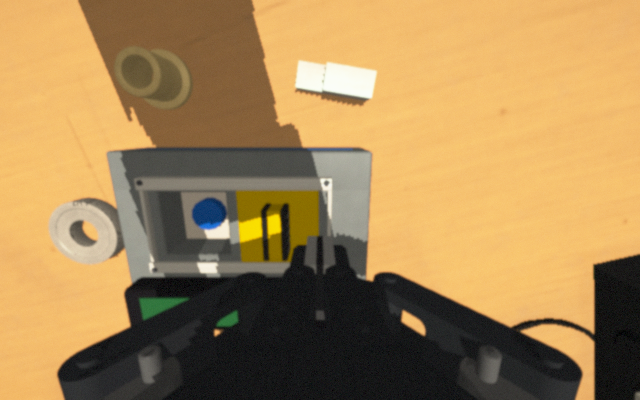

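```bash
python3 -m handwheel '[{"grip":0,"linear":[0,0,2],"rotation":[0,0,0]},{"grip":0,"linear":[0,0,3],"rotation":[0,0,0]},{"grip":0,"linear":[0,0,3.6],"rotation":[0,0,0]},{"grip":0,"linear":[0,0,3.6],"rotation":[0,0,0]},{"grip":0,"linear":[0,0,3.6],"rotation":[0,0,0]}]'; python3 loc.py; python3 look.py w10
```

```text
time_s: 9.75
eef_pos: [0.5183, 0.065, 0.0684]
eef_rot: [-0.001, 0.129, 0.992, -0.0]
wrist_force: [0.2, -0.1, 0.6]
opening: -0.002
t 9.75 local mm -12.2 53.7 z 68.4 F loc 0.3 -0.1 0.6 yaw -14.86 axis z [-0.001  0.    -1.   ]
9.75 [0.5182551  0.06504721 0.06837963] [[-9.666e-01  2.565e-01 -1.400e-03]
 [ 2.565e-01  9.666e-01  1.000e-04]
 [ 1.400e-03 -3.000e-04 -1.000e+00]] [ 0.22498074 -0.13918625  0.6113641 ] -0.0020406937555587116
```

View pics/w10.png

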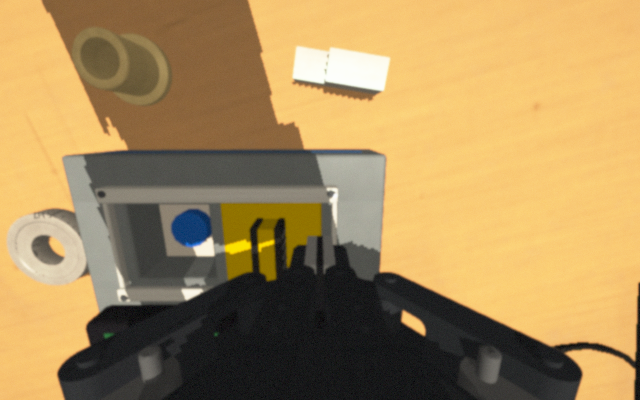

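The shut fingertips at (318,245) stand to the left of the rib (252–285), and nothing is touching. Next I push right.

```bash
python3 -m handwheel '[{"grip":0,"linear":[0,-0.6,0],"rotation":[0,0,0]},{"grip":0,"linear":[0,-1.2,0],"rotation":[0,0,0]},{"grip":0,"linear":[0,-1.8,0],"rotation":[0,0,0]},{"grip":0,"linear":[0,-2.4,0],"rotation":[0,0,0]},{"grip":0,"linear":[0,-3,0],"rotation":[0,0,0]},{"grip":0,"linear":[0,-3.6,0],"rotation":[0,0,0]},{"grip":0,"linear":[0,-4.2,0],"rotation":[0,0,0]},{"grip":0,"linear":[0,-4.8,0],"rotation":[0,0,0]},{"grip":0,"linear":[0,-5.4,0],"rotation":[0,0,0]},{"grip":0,"linear":[0,-6,0],"rotation":[0,0,0]},{"grip":0,"linear":[0,-6.2,0],"rotation":[0,0,0]},{"grip":0,"linear":[0,-6.2,0],"rotation":[0,0,0]}]'; python3 loc.py; python3 -m handwheel '[{"grip":0,"linear":[0,-0.3,0],"rotation":[0,0,0]},{"grip":0,"linear":[0,-0.5,0],"rotation":[0,0,0]},{"grip":0,"linear":[0,-0.5,0],"rotation":[0,0,0]},{"grip":0,"linear":[0,-0.5,0],"rotation":[0,0,0]}]'; python3 loc.py
```

```text
time_s: 10.8
eef_pos: [0.5023, 0.005, 0.0685]
eef_rot: [-0.001, 0.129, 0.992, -0.0]
wrist_force: [-0.0, 0.4, 0.4]
opening: -0.002
t 10.8 local mm -12.4 -8.4 z 68.5 F loc -0.1 0.4 0.4 yaw -14.85 axis z [-0.001 -0.    -1.   ]
time_s: 11.13
eef_pos: [0.5011, 0.0008, 0.0685]
eef_rot: [-0.001, 0.129, 0.992, -0.0]
wrist_force: [-0.6, 0.3, 0.8]
opening: 0.0
t 11.13 local mm -12.5 -12.8 z 68.5 F loc -0.7 0.2 0.8 yaw -14.8 axis z [-0.001 -0.    -1.   ]
```

```bash
python3 -m handwheel '[{"grip":0,"linear":[0,-0.2,0],"rotation":[0,0,0]},{"grip":0,"linear":[0,-0.4,0],"rotation":[0,0,0]},{"grip":0,"linear":[0,-0.4,0],"rotation":[0,0,0]},{"grip":0,"linear":[0,-0.4,0],"rotation":[0,0,0]}]'; python3 loc.py;python3 look.py w11
```

```text
time_s: 11.47
eef_pos: [0.5004, -0.0019, 0.0685]
eef_rot: [-0.0, 0.129, 0.992, 0.001]
wrist_force: [1.2, 6.6, -1.1]
opening: -0.002
t 11.47 local mm -12.5 -15.6 z 68.5 F loc -0.6 6.7 -1.1 yaw -14.82 axis z [-0.     0.002 -1.   ]
11.4667 [ 0.50036366 -0.00192085  0.06852575] [[-9.667e-01  2.558e-01 -2.000e-04]
 [ 2.558e-01  9.667e-01  2.100e-03]
 [ 7.000e-04  2.000e-03 -1.000e+00]] [ 1.16552692  6.61636538 -1.07777674] -0.0016918197450953253
```

View pics/w11.png

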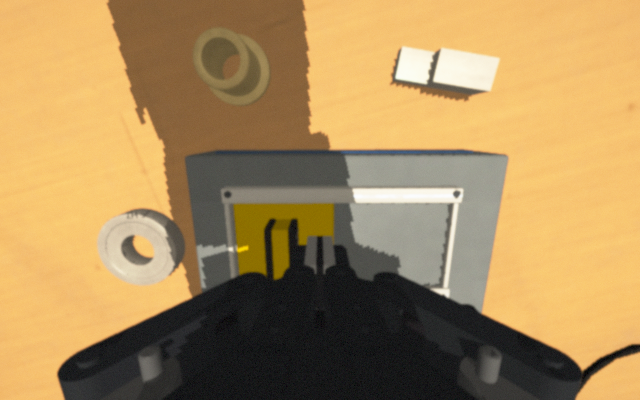

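Contact at TCP y −15.6 mm matches the home stop, and the plate is flush with the right frame end. I press slightly more, then retreat.

```bash
python3 -m handwheel '[{"grip":0,"linear":[0,-0.1,0],"rotation":[0,0,0]},{"grip":0,"linear":[0,-0.2,0],"rotation":[0,0,0]},{"grip":0,"linear":[0,-0.2,0],"rotation":[0,0,0]},{"grip":0,"linear":[0,-0.2,0],"rotation":[0,0,0]}]'; python3 loc.py; python3 -m handwheel '[{"grip":0,"linear":[0,0.5,0],"rotation":[0,0,0]},{"grip":0,"linear":[0,1.2,0],"rotation":[0,0,0]},{"grip":0,"linear":[0,1.2,0],"rotation":[0,0,0]},{"grip":0,"linear":[0,1.2,-3],"rotation":[0,0,0]},{"grip":0,"linear":[0,1.2,-6],"rotation":[0,0,0]},{"grip":0,"linear":[2,1.2,-9],"rotation":[0,0,0]},{"grip":0,"linear":[4,1.2,-12],"rotation":[0,0,0]},{"grip":0,"linear":[5,1.2,-13],"rotation":[0,0,0]},{"grip":0,"linear":[5,1.2,-13],"rotation":[0,0,0]},{"grip":0,"linear":[5,1.2,-13],"rotation":[0,0,0]}]'; python3 loc.py;python3 look.py w12;python3 - <<'E'
from h import *
cv2.imwrite("pics/w12z.png",cv2.resize(cv2.imread("pics/w12.png")[150:300,220:420],None,fx=4,fy=4,interpolation=cv2.INTER_CUBIC))
cv2.imwrite("pics/s12z.png",cv2.resize(cams.camera("scene")[170:320,240:400,::-1],None,fx=4,fy=4,interpolation=cv2.INTER_CUBIC))
E
```

```text
time_s: 11.85
eef_pos: [0.5002, -0.0024, 0.0686]
eef_rot: [0.0, 0.129, 0.992, 0.002]
wrist_force: [4.3, 13.3, -1.2]
opening: 0.002
t 11.85 local mm -12.5 -16.1 z 68.6 F loc 0.8 14.0 -1.2 yaw -14.84 axis z [ 0.001  0.005 -1.   ]
time_s: 12.68
eef_pos: [0.4551, 0.0191, 0.1992]
eef_rot: [0.001, 0.129, 0.992, -0.0]
wrist_force: [-0.5, 0.2, -0.1]
opening: 0.0
t 12.68 local mm -61.6 -6.7 z 199.2 F loc -0.5 0.1 -0.1 yaw -14.8 axis z [ 0.002 -0.001 -1.   ]
12.6833 [0.4551403  0.01911198 0.19924118] [[-9.668e-01  2.555e-01  2.000e-03]
 [ 2.555e-01  9.668e-01 -9.000e-04]
 [-2.200e-03 -3.000e-04 -1.000e+00]] [-0.46463052  0.2127075  -0.09665944] 0.000286431335261735
```

View pics/w12z.png

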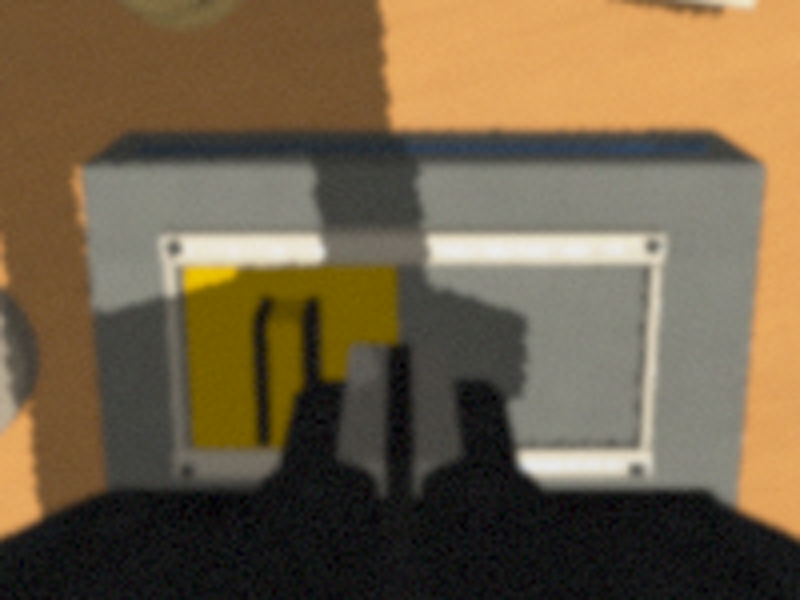

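View pics/s12z.png

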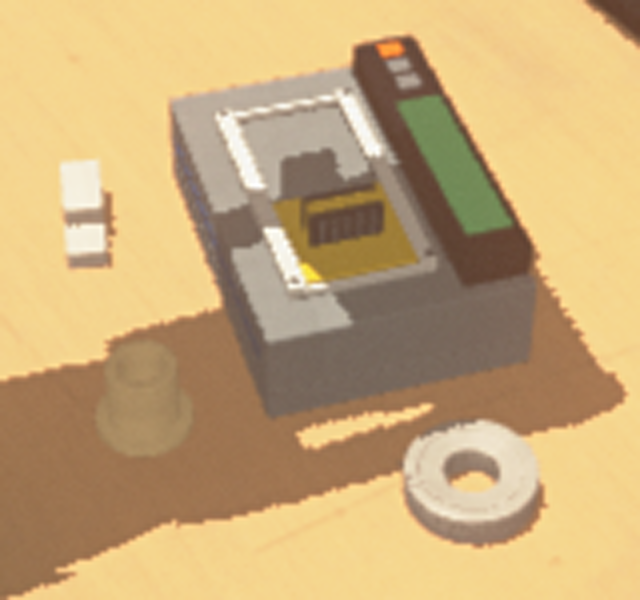

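The plate sits flush with the right end of the frame, the robot is clear of everything, and the loose parts are where they were in the first picture. Handing in.

```bash
python3 -c "
from bench import ctrl
print(ctrl.hand_in())"
```

```text
the job is handed in; nothing more can be done
None
```

I carried out the whole sequence and handed the job in after about 12.7 s of robot time. `hand_in` gave no verdict.

1. **Opening:** the guard stood about 7 mm open at the start. With the shut fingertips I pushed its right rib face left until it met the end stop, at 13 N.
2. **Key:** I pressed the blue key until it bottomed. The fingertip was at z ≈ 26.6 mm against an expected 27 mm. I held it there for about 1.5 s at 21–25 N. A later picture showed the well still open and the key standing free of the fingers.
3. **Closing:** I pushed the left rib face right until it met the home stop, at 14 N, then backed away and lifted clear.

**Last checks:**
- **Guard:** its plate sits flush with the right end of the frame, with no gap to the well. The two stop contacts agree with the 62 mm travel to within about 1 mm.
- **Robot:** nothing was touching it; wrist force was about 0 and the tool was at z ≈ 0.2 m.
- **Loose parts:** the bushing, ring gauge and step block look unmoved in the scene picture.

**Disagreements:** the camera estimates of the readout's position differed by 1–3 mm, which was within the clearances used. While holding the key down there was also a sideways force of about 6–9 N. I put it down to friction at the fingertip and did not investigate further.

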